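# Open the parts drawer and light up the bearing in it

## Task

Pull the cabinet's drawer out to its stop. Then pick up the orange torch, hold it within about 15 cm of the steel bearing lying in the drawer, slanting down at roughly 40 degrees, and keep its beam centred on the bearing, steady, for two seconds without touching the bearing. Finally lay the torch down wholly on the black rubber pad, leaving the drawer out, and the swing door and everything else as they stand.

Things in the scene. Friction and masses are not known exactly. Their poses are not given: they have to be found in the camera images.
- cabinet: Small grey steel cabinet fixed on the bench, 220 deep x 230 wide x 200 high. Origin: centre of its underside; its front faces its own -x, 110 from the origin. One shallow drawer fills the top of the front, a swing door hangs below it.
- cabinet_drawer0 (a joint): The drawer's slide, m: 0 shut, 0.1496 at its stop, grows as it is pulled towards the cabinet's -x; starts between 0 and 0.025. It runs easily. The drawer is an open tray, inside 175 (x) x 194 (y), floor 123 above the bench, walls to 178, front panel 224 wide and 15 thick, top edge 187.5 above the bench.
- cabinet_drawer0_handle (a point): Middle of the drawer's bar handle: a horizontal round steel bar, 11 diameter, 126 long along the cabinet's y, its axis 35 in front of the drawer's front panel, 162 above the bench (38 below the cabinet's top), free between its two 8 mm stems at 49 either side. Axes as the cabinet's.
- cabinet_door0 (a joint): Hinge of the swing door under the drawer, rad: 0 shut, left ajar at 0.3 to 1.0. Hinge upright at the right edge (cabinet's -y) of the front; door 224 wide, its top edge 108 above the bench, so the drawer and a gripper on its handle pass over it.
- cabinet_door0_handle (a point): Middle of the door's upright bar handle, 35 in front of the door's face, 56 above the bench. To be left alone.
- bearing: Steel ball-bearing ring, loose, lying flat on the drawer's floor: 68 outside, 30 bore, 18 thick, 0.25 kg. Origin: centre of its underside. Hidden under the cabinet's top until the drawer is out; it rides with the drawer.
- bearing_top (a point): Centre of the bearing's upper face, 18 above its underside: what the torch is aimed at.
- torch: Orange torch, loose, 0.2 kg, 150 long along its x. Square section: handle 30 x 30 (x = -57 to +33), head 40 x 40 (x = +33 to +75) with the lens at +x, black tail cap 40 x 40 (x = -75 to -57). Origin: centre of its underside; its axis is 20 above that. Starts lying right of the cabinet, lens roughly towards the robot, in one of three places among the tools.
- torch_lens (a point): Centre of the torch's lens, at x = +75, 20 above its underside; axes as the torch's: it shines along +x.
- torch_tail (a point): Centre of the torch's tail end, at x = -75, 20 above its underside.
- pad: Black rubber pad fixed on the bench left of the cabinet, 200 (x) x 120 (y) x 6 thick. Origin: centre of its underside.
- mug: Green ceramic mug, 76 wide, 90 high, handle at its +y, hex keys standing out of it to 150; origin: centre of its underside. Bystander.
- screwdriver: Silver torque screwdriver lying along its x, 168 long (-83 to +85), handle 30 x 30 and to -x. Origin on its underside. Bystander.
- mirror: Inspection mirror: black grip 70 long at -x, thin steel stick, round steel mirror 44 wide and 6 thick at +x; 197 long (-90 to +107), 12 high. Origin on its underside. Bystander.
- spray_can: White spray can, 56 wide, about 150 high. Origin: centre of its underside. Bystander.
- screw_box: Cardboard box of screws, 100 x 70 x 45. Origin: centre of its underside. Bystander.
There are look-alikes about, which are no part of the job. There is more than one size of the torch; the one meant has the size given above. Several things have the shape of the pad; the one meant has the colours described above.

How it is judged (in metres and radians):
On the way, in this order (a step that is already met when the one before it is completed fails the run):
1. the drawer is out to its stop (value of joint cabinet_drawer0 above 0.1416 m), for 0.3 s.
2. the held torch slants down 20 to 55 degrees, its lens 30 to 170 mm from the bearing, its beam within 20 mm of the bearing's centre either way, steady for 1.5 s, the drawer still out (x of bearing_top in the frame of torch_lens between 0.03 and 0.17 m and y of bearing_top in the frame of torch_lens between -0.02 and 0.02 m and z of bearing_top in the frame of torch_lens between -0.02 and 0.02 m and angle between torch's own x axis and vertical between 1.92 and 2.53 rad and linear speed of torch below 0.03 m/s and angular speed of torch below 0.3 rad/s and contact force between the fingers and torch above 1 N and value of joint cabinet_drawer0 above 0.1376 m), for 1.5 s.
At the end, for the whole second after the job is handed in: The torch lies at rest on the rubber pad, both ends of its axis above the pad (to 5 mm past the edge at its ends) and down on it, released; the drawer is within 12 mm of its stop; the bearing lies flat in the drawer (x of torch_lens in the frame of pad between -0.105 and 0.105 m and y of torch_lens in the frame of pad between -0.062 and 0.062 m and z of torch_lens in the frame of pad between 0.015 and 0.034 m and x of torch_tail in the frame of pad between -0.105 and 0.105 m and y of torch_tail in the frame of pad between -0.062 and 0.062 m and z of torch_tail in the frame of pad between 0.015 and 0.034 m and x of bearing in the frame of cabinet_drawer0_handle between 0.055 and 0.235 m and y of bearing in the frame of cabinet_drawer0_handle between -0.1 and 0.1 m and z of bearing in the frame of cabinet_drawer0_handle between -0.045 and -0.025 m and value of joint cabinet_drawer0 above 0.1376 m and linear speed of torch below 0.02 m/s and contact force between the fingers and torch below 0.1 N); the robot touches nothing.
It fails at once if a bystander (screwdriver, mirror, mug, spray can, screw box) is moved more than 40 mm (distance of any of screwdriver, mirror, mug, spray_can, screw_box from where it was at the start of the episode above 0.04 m).
It fails at once if the mug or the spray can is tipped (angle between any of mug, spray_can's own z axis and vertical above 0.3 rad).
It fails at once if the swing door's handle is moved more than 30 mm (distance of cabinet_door0_handle from where it was at the start of the episode above 0.03 m).
It fails at once if the bearing is touched by robot or torch (contact force between any of the fingers, the arm, torch and bearing above 0.5 N).
It also fails if it takes over 64 s, if anything falls off the work surface, if the arm or the gripper's body presses on something with over 40 N, if the wrist force passes 120 N, or if a joint passes its speed limit or range.

## Robot

A 7-joint arm with a two-finger parallel gripper is mounted at the origin on the work surface. World frame = base frame: x ahead of the robot, y to its left, z up, the work surface at z = 0. Lengths are in m, angles in degrees, forces in N, time in s.
With the tool pointing down it reaches from about 0.425 to 1.025 m from the base axis. Payload 9.4 kg.
Tool frame: the origin (TCP) lies midway between the tips of the shut fingers; the grasp point (between the pads) lies 19 mm behind it; z points along the fingers, y is the line along which they close (so a half turn about z gives the same grasp; the last joint's range is limited). The gripper opens to 85 mm and grips with 20 to 120 N. Pads are 22 mm wide; open, the fingers measure 114 mm over their backs; the gripper's body (76 mm by 85 mm) begins 54 mm behind the grasp point. The pads swing forward as they close: fully open they stand 13 mm farther back than shut.
Start: joints at [64.876, 34.337, -0.143, 91.639, 0.103, 54.024, -4.572], TCP at [0.257, -0.678, 0.231] pointing down, gripper open.
Joint ranges: [-147.43, 147.43], [-19.82, 112.94], [-74.19, 73.91], [6.32, 146.72], [-59.91, 239.91], [6.04, 106.73], [-150.56, 150.56]. Speed limits (degrees/s): [127.2, 127.2, 172.46, 172.46, 180, 180, 180].

## Interface

Orientations are given as [roll, pitch, yaw] about the fixed x, y, z axes, in that order (R = Rz(yaw) Ry(pitch) Rx(roll)).
In Python, from bench import env, cams, workorder gives the robot as it stands.
- The arm moves only by the shell command python3 -m handwheel 'ROWS' [FORCE]. ROWS is text: rows parted by semicolons, each of 7 numbers parted by spaces: the turn, a rotation vector about the tool's x, y, z in rad, then the shift along the tool's x, y, z in mm, then the opening, from 0 (shut) to 1 (fully open). In form: ax ay az x y z claw; .... A call has 1 to 5 rows; each row shifts and turns the commanded pose from where the row before left it, along the tool's axes as they then stand; what a row does not reach is not made up. A row lasts 1/8 s, in which the tool goes at most 62.5 mm and 10.7 degrees, less where a joint would pass 70% of its speed; a pose out of reach is approached as far as the arm can. A call with a gripper value outside its range is refused whole. The fingers move at their own pace and stop on an object; FORCE is the grip in N (left out, the last holds). Time passes only in rows, so rows that do not move let the fingers close. It gives the time, the measured TCP pose, the force, the opening and the grip force at its end, in the units of the state.
- env.get_state(): the state, without advancing time (a new reading comes with each control period).
- cams.capture(name): name is "side" or "top"; returns (picture, depth): 400x640x3 uint8, red, green, blue; 400x640 float32, m along the optical axis (not along the pixel's ray), 0 where there is no reading.
- cams.camera_params(name): a dict with "fx", "fy", "cx", "cy" (pixels), "dist" ([k1, k2, p1, p2, k3] as OpenCV has them; the pictures are not rectified), "R" (3x3) and "t" (3): a world point X has camera coordinates R X + t. Camera axes: x right, y down, z forward; pixel columns grow to the right and rows downward; lengths in m; the calibration is good to about 2 mm. A picture is of the moment at which its call begins. camera_params takes no time and is no camera call.
- workorder.finish_job(): hands the job in; it is judged then, once.
The state is a dict: "clock": time; "q": joint angles; "dq": joint speeds; "effort": joint torques, N m; "position": TCP position; "eef_rot": TCP orientation; "wrist_force": force on the tool from outside, world axes, zero at the start; "wrist_torque": the same for the moment, N m; "width": finger opening in m; "gripper_force": force on a finger pad.
Only numpy, scipy, OpenCV 4.12 (cv2) and the standard library are available. Lean on these libraries where they do the work, as an engineer would, in place of code of your own. Each camera call takes 0.05 s, during which the arm holds its last target. There are 200 camera calls.

## Working session

There is one attempt and no reset: what is moved stays moved. The work goes in short steps, Python scripts to look and compute and a shell command to move; the robot and the scene stay as the last step left them, time stands still between calls to the robot, and variables do not carry over. Pictures are saved under pics/ and viewed, at most 10 in all, crops included, and the job is handed in when it is done.

```bash
mkdir -p pics; ls; cat > h.py <<'E'
import numpy as np, cv2
from bench import env, cams, workorder
from scipy.spatial.transform import Rotation as Ro
def cam(n):
    p=cams.camera_params(n); K=np.array([[p['fx'],0,p['cx']],[0,p['fy'],p['cy']],[0,0,1]]); return K,np.array(p['dist']),np.array(p['R']),np.array(p['t'])
def ray(n,uv):
    K,d,R,t=cam(n); x=cv2.undistortPoints(np.array(uv,float).reshape(-1,1,2),K,d)[:,0]
    return -R.T@t, np.c_[x,np.ones(len(x))]@R
def onplane(n,uv,z):
    o,r=ray(n,uv); return o+r*((z-o[2])/r[:,2])[:,None]
def cloud(n,dep):
    v,u=np.mgrid[:400,:640]; o,r=ray(n,np.c_[u.ravel(),v.ravel()]); P=o+r*dep.reshape(-1,1); P[dep.ravel()==0]=np.nan
    return P.reshape(400,640,3)
def shot(n,tag):
    im,d=cams.capture(n); cv2.imwrite(f'pics/{tag}.png',im[:,:,::-1]); np.savez(f'pics/{tag}.npz',im=im,d=d); return im,d
def st():
    s=env.get_state(); return {k:np.round(s[k],4) for k in('clock','q','position','eef_rot','width','gripper_force','wrist_force')}
E
python3 - <<'E'
from h import *
for n in('side','top'):
    shot(n,n+'0'); K,d,R,t=cam(n); print(n,-R.T@t,R[2],K[0,0])
print(st())
E
```

```text
pics
side [-0.10842557  0.55445834  1.08164617] [ 0.45716604 -0.49115757 -0.74146035] 406.9017115994187
top [ 0.28944789 -0.06473128  1.48614233] [ 0.14556802 -0.00844128 -0.98931223] 464.1624835134341
{'clock': np.float64(0.1), 'q': array([64.8762, 34.3815, -0.1459, 91.6769,  0.1028, 54.0244, -4.5733]), 'position': array([ 0.2565, -0.6777,  0.2305]), 'eef_rot': array([-1.799177e+02,  7.300000e-03,  2.073140e+01]), 'width': np.float64(0.0854), 'gripper_force': np.float64(0.0), 'wrist_force': array([0.6872, 0.2056, 0.0613])}
```

View pics/top0.png

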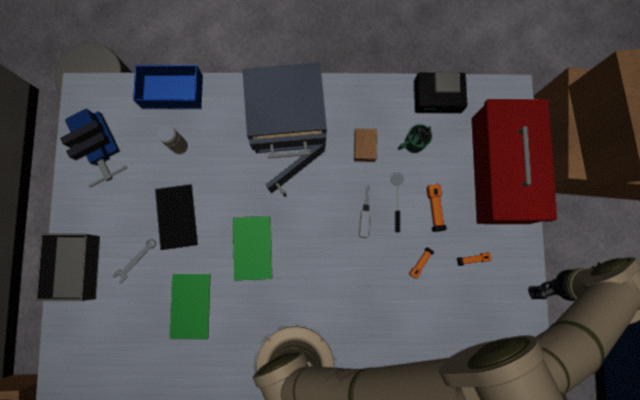

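View pics/side0.png

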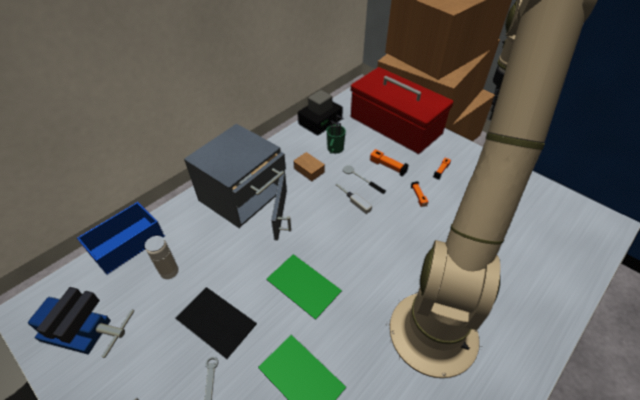

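```bash
python3 - <<'E'
from h import *
z=np.load('pics/top0.npz'); im=z['im']; P=cloud('top',z['d'])
a=cv2.resize(im[165:285,350:500],None,fx=4,fy=4,interpolation=cv2.INTER_CUBIC)
b=cv2.resize(im[55:205,230:340],None,fx=4,fy=4,interpolation=cv2.INTER_CUBIC)
c=np.zeros((600,600,3),np.uint8); 
b=cv2.resize(b,(300,409)); a=cv2.resize(a,(300*1,240))
cv2.imwrite('pics/crop0.png',np.vstack([cv2.resize(im[165:245,380:460],(560,560),interpolation=cv2.INTER_CUBIC)])[:,:,::-1])
cv2.imwrite('pics/crop1.png',cv2.resize(im[110:200,235:335],(800,600),interpolation=cv2.INTER_CUBIC)[:,:,::-1])
# cabinet top: z~0.2
m=(abs(P[...,2]-0.2)<.012); m[:, :235]=0; m[:,335:]=0
n,l,s,_=cv2.connectedComponentsWithStats(m.astype(np.uint8)); i=1+s[1:,4].argmax(); v,u=np.where(l==i)
r=cv2.minAreaRect(np.c_[u,v].astype(np.float32)); bp=onplane('top',cv2.boxPoints(r),.2); print('cab top',s[i],np.nanmean(P[l==i],0),'\n',bp.round(4))
# pad
hsv=cv2.cvtColor(im,cv2.COLOR_RGB2HSV)
m=(hsv[...,2]<60)&(P[...,2]<.03); m[:, :140]=0;m[:,215:]=0;m[:170]=0;m[255:]=0
v,u=np.where(m); r=cv2.minAreaRect(np.c_[u,v].astype(np.float32)); bp=onplane('top',cv2.boxPoints(r),.006); print('pad',len(u),bp.mean(0),'\n',bp.round(4), np.linalg.norm(bp[1]-bp[0]),np.linalg.norm(bp[2]-bp[1]))
# orange
m=cv2.inRange(hsv,(5,150,80),(20,255,255))
n,l,s,c=cv2.connectedComponentsWithStats(m)
for i in range(1,n):
  if s[i,4]>60:
    v,u=np.where(l==i); r=cv2.minAreaRect(np.c_[u,v].astype(np.float32)); bp=onplane('top',cv2.boxPoints(r),.035); print('or',s[i],bp.mean(0).round(4),'\n',bp.round(4),np.nanmax(P[l==i][:,2]))
# handle: points z .14-.175 ahead of cabinet
m=(P[...,2]>.145)&(P[...,2]<.175);m[:, :240]=0; m[:,335:]=0;m[:135]=0;m[170:]=0
v,u=np.where(m);print(np.c_[u,v,P[m].round(3)][::6])
E
```

```text
cab top [ 242   62   85   75 5372] [0.78239129 0.02924436 0.2005096 ] 
 [[ 0.8757  0.1562  0.2   ]
 [ 0.8981 -0.0778  0.2   ]
 [ 0.6916 -0.0948  0.2   ]
 [ 0.6703  0.1336  0.2   ]]
pad 2227 [0.46164339 0.38603732 0.006     ] 
 [[0.5543 0.4601 0.006 ]
 [0.5669 0.3412 0.006 ]
 [0.3688 0.3131 0.006 ]
 [0.3565 0.4297 0.006 ]] 0.11955266071806116 0.20013733528589753
or [428 184  15  42 380] [ 0.4977 -0.4459  0.035 ] 
 [[ 0.5599 -0.42    0.035 ]
 [ 0.5655 -0.4579  0.035 ]
 [ 0.4353 -0.4716  0.035 ]
 [ 0.43   -0.4341  0.035 ]] 0.04788978696799373
or [410 251  21  27 192] [ 0.3122 -0.3899  0.035 ] 
 [[ 0.2822 -0.3533  0.035 ]
 [ 0.3564 -0.4054  0.035 ]
 [ 0.342  -0.4267  0.035 ]
 [ 0.268  -0.3744  0.035 ]] 0.034867197603047906
or [463 253  28  11 175] [ 0.3299 -0.5658  0.035 ] 
 [[ 0.338  -0.5215  0.035 ]
 [ 0.3469 -0.6086  0.035 ]
 [ 0.3219 -0.61    0.035 ]
 [ 0.3131 -0.5231  0.035 ]] 0.03505015225046337
[[ 2.88e+02  1.35e+02  6.84e-01  1.80e-02  1.70e-01]
 [ 2.52e+02  1.37e+02  6.76e-01  1.23e-01  1.73e-01]
 [ 2.49e+02  1.38e+02  6.74e-01  1.32e-01  1.70e-01]
 [ 3.11e+02  1.39e+02  6.71e-0
[... 3033 characters left out ...]
 1.69e-01]
 [ 2.99e+02  1.54e+02  6.27e-01 -1.40e-02  1.66e-01]
 [ 3.05e+02  1.54e+02  6.28e-01 -3.20e-02  1.64e-01]
 [ 2.69e+02  1.55e+02  6.24e-01  7.30e-02  1.65e-01]
 [ 2.75e+02  1.55e+02  6.25e-01  5.60e-02  1.65e-01]
 [ 2.81e+02  1.55e+02  6.24e-01  3.80e-02  1.67e-01]
 [ 2.87e+02  1.55e+02  6.26e-01  2.10e-02  1.61e-01]
 [ 2.93e+02  1.55e+02  6.24e-01  3.00e-03  1.69e-01]
 [ 2.99e+02  1.55e+02  6.26e-01 -1.40e-02  1.62e-01]
 [ 2.72e+02  1.56e+02  6.21e-01  6.40e-02  1.67e-01]
 [ 2.78e+02  1.56e+02  6.22e-01  4.70e-02  1.63e-01]
 [ 2.84e+02  1.56e+02  6.22e-01  3.00e-02  1.64e-01]
 [ 2.70e+02  1.57e+02  6.18e-01  7.00e-02  1.67e-01]
 [ 2.76e+02  1.57e+02  6.19e-01  5.30e-02  1.62e-01]]
```

View pics/crop0.png

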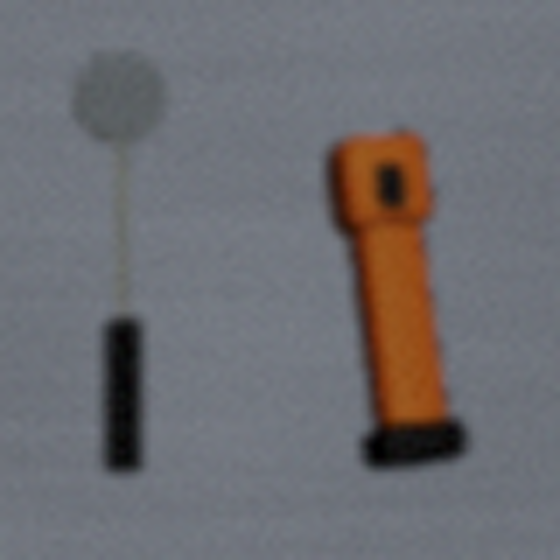

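View pics/crop1.png

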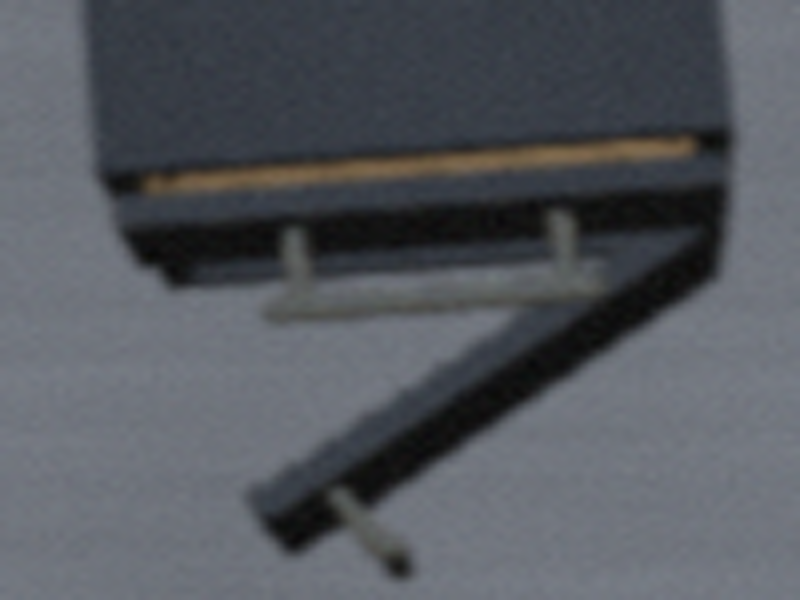

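The top view shows the cabinet at about (285,105) with its drawer bar from (268,156) to (311,153). The black pad is at (177,216). The 150 mm torch is at (436,207); its black tail cap is nearest the robot at (439,228), so its lens faces +x. The other two torches are smaller.

```bash
cat >> h.py <<'E'
def plan(pos,R,cur=None):
    s=env.get_state(); p0=np.array(s['position']) if cur is None else cur[0]; R0=Ro.from_euler('xyz',s['eef_rot'],degrees=True) if cur is None else cur[1]
    r=(R0.inv()*R).as_rotvec(); d=R.inv().apply(np.array(pos)-p0)*1000
    print('turn',r.round(4),'rows>=',np.linalg.norm(r)/.18,'| then shift mm',d.round(1),'rows>=',np.linalg.norm(d)/60)
def down(yaw): return Ro.from_euler('xyz',[180,0,yaw],degrees=True)
E
python3 - <<'E'
from h import *
z=np.load('pics/top0.npz'); im=z['im']; P=cloud('top',z['d'])
m=(P[...,2]>.155)&(P[...,2]<.172);m[:, :262]=0; m[:,314:]=0;m[151:153,:285]=0;m[:151]=0;m[160:]=0
v,u=np.where(m); r=cv2.minAreaRect(np.c_[u,v].astype(np.float32)); bp=onplane('top',cv2.boxPoints(r),.165); print(bp.round(4),bp.mean(0))
z=np.load('pics/side0.npz'); im=z['im']; P2=cloud('side',z['d'])
m=(P2[...,2]>.153)&(P2[...,2]<.172)&(P2[...,0]<.645)&(P2[...,0]>.6)&(abs(P2[...,1])<.1)
q=P2[m];print('side',len(q),q.mean(0),q.min(0),q.max(0),np.polyfit(q[:,1],q[:,0],1))
R=down(95.7); plan([0.257,-0.678,.30],R); plan([.627,.014,.27],R,(np.array([.2565,-.6777,.30]),R))
E
```

```text
[[ 0.63    0.0769  0.165 ]
 [ 0.638  -0.0463  0.165 ]
 [ 0.6249 -0.0471  0.165 ]
 [ 0.6169  0.0759  0.165 ]] [0.62744645 0.01485141 0.165     ]
side 142 [0.62528737 0.02001927 0.16582379] [ 0.61369818 -0.04396235  0.15851377] [0.64427824 0.07883497 0.17137639] [-0.06555584  0.62659975]
turn [-1.3000e-03 -8.0000e-04 -1.3084e+00] rows>= 7.269160317462975 | then shift mm [ -0.4   0.5 -69.5] rows>= 1.1587196161134308
turn [0. 0. 0.] rows>= 0.0 | then shift mm [651.5 437.4  30. ] rows>= 13.087516740942279
```

```bash
python3 -m handwheel '0 0 -0.162 0 0 -35 0.3; 0 0 -0.162 0 0 -35 0.3; 0 0 -0.162 0 0 0 0.3; 0 0 -0.162 0 0 0 0.3; 0 0 -0.162 0 0 0 0.3' 40
python3 -m handwheel '0 0 -0.162 0 0 0 0.3; 0 0 -0.162 0 0 0 0.3; 0 0 -0.16 0 0 0 0.3; 0 0 0 47 30.5 0 0.3; 0 0 0 47 30.5 0 0.3'
python3 -m handwheel '0 0 0 47 30.5 0 0.3; 0 0 0 47 30.5 0 0.3; 0 0 0 47 30.5 0 0.3; 0 0 0 47 30.5 0 0.3; 0 0 0 47 30.5 0 0.3'
python3 -m handwheel '0 0 0 47 30.5 0 0.3; 0 0 0 47 30.5 0 0.3; 0 0 0 47 30.5 0 0.3; 0 0 0 47 30.5 0 0.3; 0 0 0 0 0 0 0.3'
python3 - <<'E'
from h import *
print(st()); plan([.6265,.016,.25],down(94.8))
E
```

```text
clock: 0.72
position: [0.2564, -0.6778, 0.3009]
eef_rot: [-180.0, -0.0, 67.4]
wrist_force: [-0.2, 0.5, 0.2]
width: 0.0257
gripper_force: 0.0
clock: 1.35
position: [0.3094, -0.5781, 0.3004]
eef_rot: [-180.0, -0.1, 94.8]
wrist_force: [0.7, -0.1, -0.1]
width: 0.0257
gripper_force: 0.0
clock: 1.98
position: [0.4419, -0.3305, 0.3011]
eef_rot: [-180.0, -0.0, 94.9]
wrist_force: [0.9, -0.3, -0.0]
width: 0.0258
gripper_force: 0.0
clock: 2.6
position: [0.5487, -0.1294, 0.3012]
eef_rot: [179.9, -0.1, 95.3]
wrist_force: [-0.5, -0.6, -0.2]
width: 0.0259
gripper_force: 0.0
{'clock': np.float64(2.6), 'q': array([ 28.3846,  20.9765, -28.2125, 107.1806,  11.816 ,  54.6865,
         0.1891]), 'position': array([ 0.5487, -0.1294,  0.3012]), 'eef_rot': array([ 1.799393e+02, -1.180000e-01,  9.529930e+01]), 'width': np.float64(0.0259), 'gripper_force': np.float64(0.0), 'wrist_force': array([-0.5489, -0.6197, -0.2198])}
turn [ 0.0011 -0.0021  0.0087] rows>= 0.05008888045946024 | then shift mm [138.3  89.7  51.2] rows>= 2.8775281182086507
```

```bash
python3 -m handwheel '0 0 0 46 30 17 0.3; 0 0 0 46 30 17 0.3; 0 0 0 46 30 17 0.3; 0 0 0 0 0 0 0.3; 0 0 0 0 0 0 0.3'
python3 - <<'E'
from h import *
print(st()); plan([.6265,.016,.147],down(94.8)); shot('side','side1')
z=np.load('pics/side1.npz')
cv2.imwrite('pics/c2.png',cv2.resize(z['im'][100:260,160:440],(800,457),interpolation=cv2.INTER_CUBIC)[:,:,::-1])
E
```

```text
clock: 3.22
position: [0.6245, 0.0095, 0.2497]
eef_rot: [-179.9, 0.0, 94.8]
wrist_force: [-0.7, 0.2, -0.1]
width: 0.0257
gripper_force: 0.0
{'clock': np.float64(3.225), 'q': array([ 12.4022,  28.4604, -27.2746, 103.0357,  16.0338,  52.4363,
       -17.0914]), 'position': array([0.6245, 0.0095, 0.2497]), 'eef_rot': array([-1.799145e+02,  4.380000e-02,  9.484740e+01]), 'width': np.float64(0.0257), 'gripper_force': np.float64(0.0), 'wrist_force': array([-0.6552,  0.1905, -0.1388])}
turn [-0.0015  0.0008  0.0008] rows>= 0.01038663223878983 | then shift mm [  6.3   2.5 102.7] rows>= 1.7155911686511935
```

View pics/c2.png

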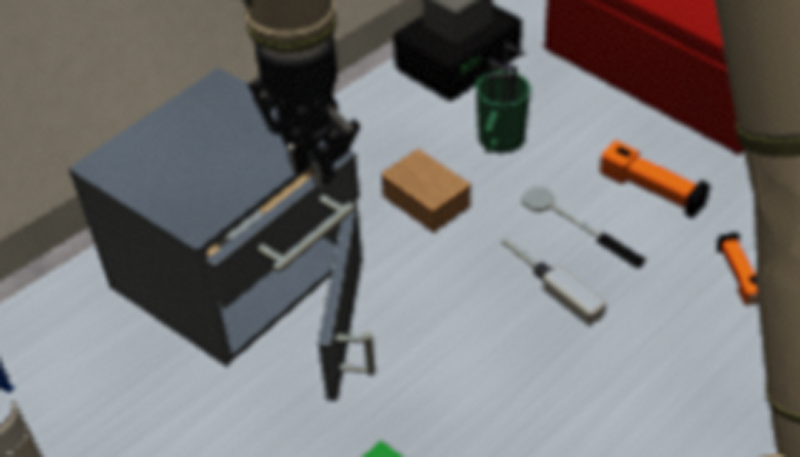

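The gripper hangs above the bar. The torch's orange head, at crop (618,160), faces away from the robot.

```bash
python3 -m handwheel '0 0 0 6 2.5 30 0.3; 0 0 0 0 0 30 0.3; 0 0 0 0 0 20 0.3; 0 0 0 0 0 20 0.3; 0 0 0 0 0 0 0.3'
python3 -m handwheel '0 0 0 0 0 0 0; 0 0 0 0 0 0 0; 0 0 0 0 0 0 0; 0 0 0 0 0 0 0' 40
```

```text
clock: 3.9
position: [0.626, 0.0147, 0.1495]
eef_rot: [-179.9, 0.0, 94.7]
wrist_force: [-0.4, -0.7, 0.6]
width: 0.0255
gripper_force: 0.0
clock: 4.4
position: [0.6275, 0.0158, 0.1512]
eef_rot: [179.9, 0.1, 94.8]
wrist_force: [-0.5, -5.7, 5.9]
width: 0.0092
gripper_force: 39.8
```

```bash
python3 -m handwheel '0 0 0 0 -10 0 0; 0 0 0 0 -20 0 0; 0 0 0 0 -25 0 0; 0 0 0 0 -25 0 0; 0 0 0 0 0 0 0'
python3 -m handwheel '0 0 0 0 -20 0 0; 0 0 0 0 -20 0 0; 0 0 0 0 -8 0 0; 0 0 0 0 0 0 0'
```

```text
clock: 5.03
position: [0.5458, 0.0081, 0.1512]
eef_rot: [-180.0, 0.2, 94.8]
wrist_force: [-0.6, -7.4, 5.2]
width: 0.0093
gripper_force: 39.8
clock: 5.52
position: [0.4992, 0.0038, 0.1511]
eef_rot: [180.0, 0.2, 94.8]
wrist_force: [-0.5, -11.5, 7.7]
width: 0.0094
gripper_force: 40.6
```

```bash
python3 -m handwheel '0 0 0 0 -5 0 0; 0 0 0 0 0 0 0';python3 -m handwheel '0 0 0 0 -5 0 0; 0 0 0 0 0 0 0';python3 -m handwheel '0 0 0 0 -4 0 0; 0 0 0 0 0 0 0'
```

```text
clock: 5.78
position: [0.4947, 0.0034, 0.1511]
eef_rot: [180.0, 0.2, 94.8]
wrist_force: [0.3, -11.4, 8.2]
width: 0.0096
gripper_force: 40.7
clock: 6.02
position: [0.4898, 0.0029, 0.1511]
eef_rot: [180.0, 0.2, 94.8]
wrist_force: [-0.5, -10.7, 9.1]
width: 0.009
gripper_force: 40.8
clock: 6.28
position: [0.4859, 0.0026, 0.1511]
eef_rot: [180.0, 0.2, 94.8]
wrist_force: [0.3, -12.2, 9.1]
width: 0.0094
gripper_force: 40.8
```

```bash
python3 -m handwheel '0 0 0 0 -4 0 0; 0 0 0 0 0 0 0';python3 -m handwheel '0 0 0 0 -3 0 0; 0 0 0 0 0 0 0';python3 -m handwheel '0 0 0 0 -3 0 0; 0 0 0 0 0 0 0'
python3 - <<'E'
from h import *
shot('top','top1');shot('side','side2')
z=np.load('pics/top1.npz')
cv2.imwrite('pics/c3.png',cv2.resize(z['im'][50:250,220:350],(520,800)[::1],interpolation=cv2.INTER_CUBIC)[:600,:,::-1])
E
```

```text
clock: 6.52
position: [0.4847, 0.0025, 0.1512]
eef_rot: [179.7, 0.1, 94.7]
wrist_force: [9.6, -12.0, -0.8]
width: 0.0094
gripper_force: 39.9
clock: 6.78
position: [0.4846, 0.0025, 0.1513]
eef_rot: [179.4, 0.0, 94.7]
wrist_force: [19.5, -12.3, -12.5]
width: 0.0093
gripper_force: 39.3
clock: 7.02
position: [0.4846, 0.0026, 0.1514]
eef_rot: [179.1, -0.0, 94.7]
wrist_force: [29.0, -13.2, -22.5]
width: 0.0089
gripper_force: 39.2
```

View pics/c3.png

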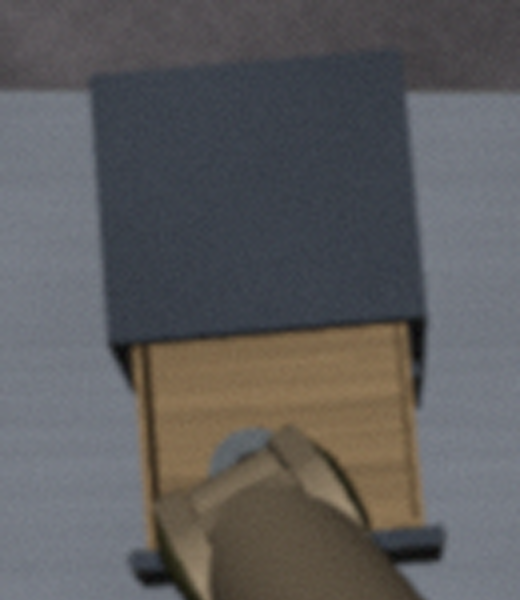

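The drawer is at its stop, with the grey bearing partly visible at crop (240,450). I'll relax the pull, release and rise.

```bash
python3 -m handwheel '0 0 0 0 9 0 0; 0 0 0 0 0 0 0; 0 0 0 0 0 0 0.33; 0 0 0 0 0 0 0.33; 0 0 0 0 0 -20 0.33'
python3 -m handwheel '0 0 0 0 0 -40 0.33; 0 0 0 0 0 -50 0.33; 0 0 0 0 0 -50 0.33; 0 0 0 -60 0 0 0.33; 0 0 0 -60 0 0 0.33'
python3 -m handwheel '0 0 0 -60 0 0 0.33; 0 0 0 -60 0 0 0.33;0 0 0 -60 0 0 0.33; 0 0 0 -60 0 0 0.9; 0 0 0 0 0 0 0.9'
python3 - <<'E'
from h import *
print(st())
im,d=shot('top','top2'); P=cloud('top',d); shot('side','side3')
m=(P[...,2]>.128)&(P[...,2]<.155); sat=cv2.cvtColor(im,cv2.COLOR_RGB2HSV)[...,1]
m&=(sat<75); m[:145]=0;m[200:]=0;m[:,258:]&=True;m[:,:256]=0;m[:,322:]=0
n,l,s,c=cv2.connectedComponentsWithStats(m.astype(np.uint8))
for i in range(1,n):
  if s[i,4]>30: print(s[i],c[i],P[l==i].mean(0),onplane('top',[c[i]],.141))
cv2.imwrite('pics/c4.png',cv2.resize(im[120:200,240:340],(700,560),interpolation=cv2.INTER_CUBIC)[:,:,::-1])
m=cv2.inRange(cv2.cvtColor(im,cv2.COLOR_RGB2HSV),(5,150,80),(20,255,255));m[:,:424]=0;m[:175]=0;m[240:]=0
v,u=np.where(m);print('torch vis',len(u))
E
```

```text
clock: 7.75
position: [0.4836, 0.0055, 0.1696]
eef_rot: [-179.9, -0.0, 94.9]
wrist_force: [-0.1, 0.5, 1.2]
width: 0.0282
gripper_force: 0.0
clock: 8.38
position: [0.4951, -0.1151, 0.3113]
eef_rot: [179.9, 0.0, 95.0]
wrist_force: [2.2, 0.3, 0.9]
width: 0.0283
gripper_force: 0.0
clock: 9.0
position: [0.514, -0.3587, 0.3091]
eef_rot: [-179.9, 0.0, 94.5]
wrist_force: [-0.9, 0.4, 0.0]
width: 0.0637
gripper_force: 0.0
{'clock': np.float64(9.0), 'q': array([ 45.8864,  24.7697, -23.4977,  99.0258,  11.343 ,  58.5776,
        22.8814]), 'position': array([ 0.514 , -0.3587,  0.3091]), 'eef_rot': array([-1.799481e+02,  2.370000e-02,  9.451360e+01]), 'width': np.float64(0.0637), 'gripper_force': np.float64(0.0), 'wrist_force': array([-0.8636,  0.4202,  0.02  ])}
[272 156  23  23 339] [283.32448378 167.25368732] [0.5935587  0.03281768 0.14081432] [[0.59347704 0.03280365 0.141     ]]
[277 190  31   4  45] [291.42222222 191.31111111] [0.5212956  0.00811255 0.14068908] [[0.52124763 0.00810242 0.141     ]]
torch vis 149
```

View pics/c4.png

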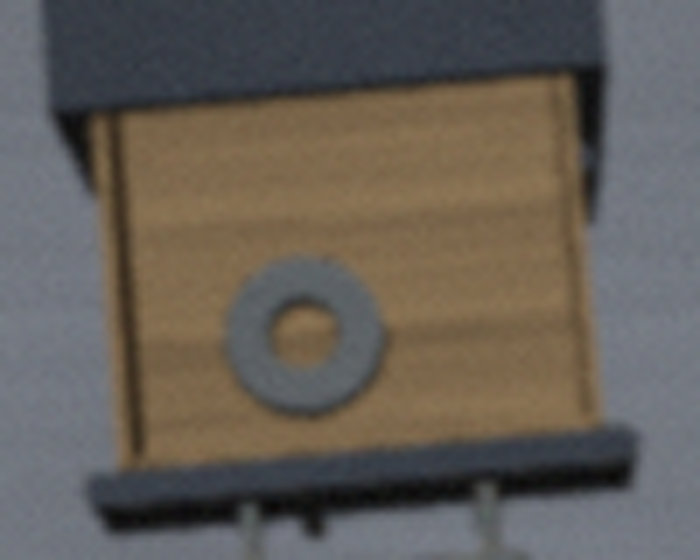

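The bearing is fully seen at crop (305,335), with its top at (0.594, 0.033, 0.141). That height matches the expected 141 mm. Next I'll plan the torch pick.

```bash
cat >> h.py <<'E'
def tilt(yaw,b): return Ro.from_euler('xyz',[180,b,yaw],degrees=True)
E
python3 - <<'E'
from h import *
R=tilt(6,-20); T=np.array([.4945,-.4463,.010]); pre=T-R.apply([0,0,.12]); s=env.get_state(); p=np.array(s['position'])
plan(p,R); plan(pre,R,(p,R)); print(pre)
E
```

```text
turn [-0.2719  0.2749  1.5334] rows>= 8.785746585282931 | then shift mm [0. 0. 0.] rows>= 0.0
turn [0. 0. 0.] rows>= 0.0 | then shift mm [-130.8   90.3  151.3] rows>= 3.6571922100226186
[ 0.45368242 -0.4505901   0.12276311]
```

```bash
python3 -m handwheel '-0.0302 0.0305 0.1704 0 0 0 0.9; -0.0302 0.0305 0.1704 0 0 0 0.9; -0.0302 0.0305 0.1704 0 0 0 0.9; -0.0302 0.0305 0.1704 0 0 0 0.9; -0.0302 0.0305 0.1704 0 0 0 0.9'
python3 -m handwheel '-0.0302 0.0305 0.1704 0 0 0 0.9; -0.0302 0.0305 0.1704 0 0 0 0.9; -0.0302 0.0305 0.1704 0 0 0 0.9; -0.0302 0.0305 0.1704 0 0 0 0.9; 0 0 0 0 0 0 0.9'
python3 -m handwheel '0 0 0 -31 22 25 0.9; 0 0 0 -31 22 25 0.9; 0 0 0 -31 22 25 0.9; 0 0 0 -31 22 25 0.9; 0 0 0 0 0 0 0.9'
python3 - <<'E'
from h import *
R=tilt(6,-20); plan([.4945,-.4463,.010],R);print(st())
E
```

```text
clock: 9.72
position: [0.5156, -0.3515, 0.3106]
eef_rot: [175.8, -11.3, 46.1]
wrist_force: [0.6, -0.3, 0.1]
width: 0.077
gripper_force: 0.0
clock: 10.35
position: [0.5151, -0.3513, 0.3106]
eef_rot: [179.9, -20.0, 6.3]
wrist_force: [0.3, -0.5, 0.4]
width: 0.0766
gripper_force: 0.0
clock: 10.98
position: [0.4405, -0.4508, 0.1714]
eef_rot: [-179.9, -19.9, 6.1]
wrist_force: [0.4, 0.7, 0.7]
width: 0.0773
gripper_force: 0.0
turn [-0.0017  0.0026  0.0009] rows>= 0.017697638586370416 | then shift mm [ -4.2   1.2 170.2] rows>= 2.8370275340613698
{'clock': np.float64(10.975), 'q': array([ 59.052 ,  30.2195, -14.6869, 115.8768, -21.1384,  24.1339,
       -18.3299]), 'position': array([ 0.4405, -0.4508,  0.1714]), 'eef_rot': array([-179.923 ,  -19.8524,    6.053 ]), 'width': np.float64(0.0773), 'gripper_force': np.float64(0.0), 'wrist_force': array([0.3533, 0.6735, 0.72  ])}
```

```bash
python3 -m handwheel '0 0 0 -4 1 45 0.9; 0 0 0 0 0 45 0.9; 0 0 0 0 0 40 0.9; 0 0 0 0 0 20 0.9; 0 0 0 0 0 0 0.9'
python3 -m handwheel '0 0 0 0 0 19 0.9; 0 0 0 0 0 0 0.9; 0 0 0 0 0 0 0.9'
python3 -m handwheel '0 0 0 0 0 0 0.2; 0 0 0 0 0 0 0.2; 0 0 0 0 0 0 0.2; 0 0 0 0 0 0 0.2; 0 0 0 0 0 0 0.2' 80
```

```text
clock: 11.6
position: [0.4907, -0.4454, 0.0314]
eef_rot: [180.0, -20.0, 6.2]
wrist_force: [0.2, -0.6, 0.4]
width: 0.0765
gripper_force: 0.0
clock: 11.98
position: [0.4962, -0.4461, 0.0144]
eef_rot: [179.9, -20.0, 6.0]
wrist_force: [-0.4, -0.2, -0.1]
width: 0.0769
gripper_force: 0.0
clock: 12.6
position: [0.4962, -0.4463, 0.0145]
eef_rot: [179.9, -20.0, 6.0]
wrist_force: [-2.0, 0.0, 5.7]
width: 0.0286
gripper_force: 80.4
```

```bash
python3 -m handwheel '0 0 0 14 0 -38 0.2; 0 0 0 21 0 -56 0.2; 0 0 0 21 0 -56 0.2; 0 0 0 21 0 -56 0.2; 0 0 0 21 0 -56 0.2'
python3 - <<'E'
from h import *
s=env.get_state(); print(st())
Rp=tilt(6,-20); tcp=np.array([.4962,-.4463,.0145]); L=np.array([.488+.0746,-.447+.0078,.02])
l=Rp.inv().apply(L-tcp); ax=Rp.inv().apply([np.cos(np.radians(6)),np.sin(np.radians(6)),0]); print('lens in tool',l,ax)
# top/side look
for n in('top','side'):
    im,d=shot(n,n+'4'); P=cloud(n,d); m=cv2.inRange(cv2.cvtColor(im,cv2.COLOR_RGB2HSV),(5,150,60),(20,255,255))>0
    m&=(P[...,2]>.2)&(P[...,2]<.5)&(P[...,1]>-.6)&(P[...,0]>.3); q=P[m]; print(n,len(q), q.min(0) if len(q) else '',q.max(0) if len(q) else '', q.mean(0))
B=np.array([.5935,.0328,.141]); R=tilt(5,22); e=R.apply(ax); Lw=B-.125*e; T=Lw-R.apply(l); print('aim tcp',T,'lens',Lw)
p=np.array(s['position']); R0=tilt(6,-20)
plan(T+[-.03,0,.06],R0); plan(T,R,(T+[-.03,0,.06],R0))
E
```

```text
clock: 13.22
position: [0.4982, -0.4446, 0.2955]
eef_rot: [179.9, -20.0, 6.0]
wrist_force: [1.5, -0.1, -1.9]
width: 0.0283
gripper_force: 79.5
{'clock': np.float64(13.225), 'q': array([ 48.7903,  22.9807,  -6.4023, 105.7045, -19.6578,  39.7738,
       -26.8933]), 'position': array([ 0.4982, -0.4446,  0.2955]), 'eef_rot': array([179.9056, -19.9646,   6.0496]), 'width': np.float64(0.0283), 'gripper_force': np.float64(79.4719), 'wrist_force': array([ 1.4989, -0.0737, -1.9028])}
lens in tool [ 0.06463229 -0.00012042  0.01767125] [ 9.39692621e-01 -4.95348961e-17  3.42020143e-01]
top 409 [ 0.43270096 -0.45635432  0.30472883] [ 0.56393038 -0.40959584  0.4159819 ] [ 0.51485252 -0.43697451  0.32050574]
side 431 [ 0.43116409 -0.46541169  0.2940063 ] [ 0.56946422 -0.3987192   0.36759716] [ 0.5042824  -0.43608796  0.31995022]
aim tcp [0.44786748 0.01993793 0.2652375 ] lens [0.50096038 0.02470383 0.22464133]
turn [ 0.01   -0.0068  0.0036] rows>= 0.06981659935110698 | then shift mm [ -23.4 -473.   -34.1] rows>= 7.912947535194336
turn [ 3.00e-04 -7.33e-01  1.78e-02] rows>= 4.073536932390609 | then shift mm [50.2  2.6 44.4] rows>= 1.1180339887498947
```

```bash
python3 -m handwheel '0 0 0 -2.5 -25 -4 0.2; 0 0 0 -2.5 -50 -4 0.2; 0 0 0 -2.5 -50 -4 0.2; 0 0 0 -2.5 -50 -4 0.2; 0 0 0 -2.5 -50 -4 0.2'
python3 -m handwheel '0 0 0 -2.5 -50 -4 0.2; 0 0 0 -2.5 -50 -4 0.2; 0 0 0 -2.5 -50 -4 0.2; 0 0 0 -2.5 -50 -4 0.2; 0 0 0 -2.5 -48 -4 0.2'
python3 -m handwheel '0 -0.147 0 0 0 0 0.2; 0 -0.147 0 0 0 0 0.2; 0 -0.147 0 0 0 0 0.2; 0 -0.147 0 0 0 0 0.2; 0 -0.147 0 0 0 0 0.2'
python3 -m handwheel '0 0 0 0 0 0 0.2; 0 0 0 0 0 0 0.2'
python3 - <<'E'
from h import *
print(st())
R=tilt(5,22);plan([.4479,.0199,.2652],R)
E
```

```text
clock: 13.95
position: [0.4556, -0.2215, 0.3069]
eef_rot: [179.9, -19.9, 6.0]
wrist_force: [1.6, 0.8, -1.8]
width: 0.0281
gripper_force: 79.6
clock: 14.58
position: [0.411, 0.0229, 0.3214]
eef_rot: [179.9, -20.0, 6.1]
wrist_force: [1.5, -0.7, -1.7]
width: 0.0286
gripper_force: 79.6
clock: 15.2
position: [0.4122, 0.0214, 0.3215]
eef_rot: [179.9, 22.4, 6.0]
wrist_force: [-0.1, 0.0, -1.7]
width: 0.0285
gripper_force: 79.5
clock: 15.45
position: [0.4116, 0.0214, 0.3213]
eef_rot: [179.9, 22.1, 6.0]
wrist_force: [-0.6, -0.2, -2.0]
width: 0.0287
gripper_force: 79.6
{'clock': np.float64(15.45), 'q': array([   6.342 ,   18.1209,  -21.0746,  111.1634,    3.2659,   73.7792,
       -100.5259]), 'position': array([0.4116, 0.0214, 0.3213]), 'eef_rot': array([179.9064,  22.0642,   5.9895]), 'width': np.float64(0.0287), 'gripper_force': np.float64(79.5748), 'wrist_force': array([-0.6317, -0.2456, -1.9559])}
turn [0.0081 0.0011 0.016 ] rows>= 0.09989626683090899 | then shift mm [54.4  4.6 38.5] rows>= 1.1139399029214667
```

```bash
python3 -m handwheel '0 0 0.016 18 1.5 13 0.2; 0 0 0 18 1.5 13 0.2; 0 0 0 18 1.6 12.5 0.2; 0 0 0 0 0 0 0.2; 0 0 0 0 0 0 0.2'
python3 - <<'E'
from h import *
print(st()); s=env.get_state(); p=np.array(s['position']);R=Ro.from_euler('xyz',s['eef_rot'],degrees=True)
Q=[]
for n in('top','side'):
    im,d=shot(n,n+'5'); P=cloud(n,d); m=cv2.inRange(cv2.cvtColor(im,cv2.COLOR_RGB2HSV),(5,130,40),(20,255,255))>0
    m&=(P[...,2]>.18)&(P[...,2]<.4)&(abs(P[...,1])<.1)&(P[...,0]<.56); q=R.inv().apply(P[m]-p); Q.append(q)
    ax=np.array([.9397,0,.342]); b=np.array([-.342,0,.9397]); l=np.array([.0646,0,.0177])
    g=q-l; a,c,e=g@ax,g@np.array([0,1,0]),g@b
    print(n,len(q),'along',np.percentile(a,[2,98]),'lat',np.percentile(c,[3,97]),'perp',np.percentile(e,[3,50,97]))
    for lo,hi in((-.14,-.1),(-.1,-.06),(-.045,-.02),(-.02,0)):
        k=(a>lo)&(a<hi); 
        if k.sum()>5: print(lo,k.sum(),np.percentile(c[k],[5,50,95]).round(4),np.percentile(e[k],[5,50,95]).round(4))
a=cv2.resize(cv2.imread('pics/top5.png')[110:230,230:350],(400,400),interpolation=cv2.INTER_CUBIC); b=cv2.resize(cv2.imread('pics/side5.png')[120:240,200:320],(400,400),interpolation=cv2.INTER_CUBIC)
cv2.imwrite('pics/c5.png',np.hstack([a,b]))
E
```

```text
clock: 16.08
position: [0.4479, 0.0199, 0.2657]
eef_rot: [179.5, 22.2, 5.0]
wrist_force: [0.0, 1.0, -1.6]
width: 0.0283
gripper_force: 79.6
{'clock': np.float64(16.075), 'q': array([   5.4425,   24.2463,  -20.0999,  110.5867,    5.3346,   68.6576,
       -102.4266]), 'position': array([0.4479, 0.0199, 0.2657]), 'eef_rot': array([179.5316,  22.1575,   4.9855]), 'width': np.float64(0.0283), 'gripper_force': np.float64(79.5845), 'wrist_force': array([ 0.0073,  0.9861, -1.6047])}Traceback (most recent call last):
  File "<stdin>", line 9, in <module>
    return _quantile_unchecked(
        a, q, axis, out, overwrite_input, method, keepdims, weights)
    return _ureduce(a,
                    func=_quantile_ureduce_func,
    ...<5 lines>...
                    overwrite_input=overwrite_input,
                    method=method)
    r = func(a, **kwargs)
    result = _quantile(arr,
                       quantiles=q,
    ...<2 lines>...
                       out=out,
                       weights=wgt)
    slices_having_nans = np.isnan(arr[-1, ...])
                                  ~~~^^^^^^^^^
IndexError: index -1 is out of bounds for axis 0 with size 0
```

```bash
python3 - <<'E'
from h import *
s=env.get_state(); p=np.array(s['position']);R=Ro.from_euler('xyz',s['eef_rot'],degrees=True)
n='side'
im,d=shot(n,n+'5'); P=cloud(n,d); m=cv2.inRange(cv2.cvtColor(im,cv2.COLOR_RGB2HSV),(4,120,30),(20,255,255))>0
m&=(P[...,2]>.18)&(P[...,2]<.4)&(abs(P[...,1])<.1)&(P[...,0]<.54); q=R.inv().apply(P[m]-p)
print(len(q)); ax=np.array([.9397,0,.342]); b=np.array([-.342,0,.9397]); l=np.array([.0646,0,.0177])
if len(q):
    g=q-l; a,c,e=g@ax,g@np.array([0,1,0]),g@b
    print('along',np.percentile(a,[2,98]))
    for lo,hi in((-.14,-.1),(-.1,-.06),(-.045,-.02),(-.02,0.02)):
        k=(a>lo)&(a<hi)
        if k.sum()>5: print(lo,k.sum(),np.percentile(c[k],[5,50,95]).round(4),np.percentile(e[k],[5,50,95]).round(4))
a=cv2.resize(cv2.imread('pics/top5.png')[110:230,230:350],(400,400),interpolation=cv2.INTER_CUBIC); b=cv2.resize(cv2.imread('pics/side5.png')[120:240,200:320],(400,400),interpolation=cv2.INTER_CUBIC)
cv2.imwrite('pics/c5.png',np.hstack([a,b]))
E
```

```text
336
along [-0.13996672 -0.00783761]
-0.14 83 [-0.0214 -0.0155  0.0046] [-0.0197 -0.008   0.0076]
-0.1 108 [-0.0424 -0.015   0.031 ] [-0.0398 -0.0138  0.0104]
-0.045 86 [-0.0218 -0.0192 -0.0126] [-0.019  -0.0033  0.0159]
-0.02 42 [-0.0225 -0.0202 -0.0085] [-0.0203 -0.0041  0.0148]
```

View pics/c5.png

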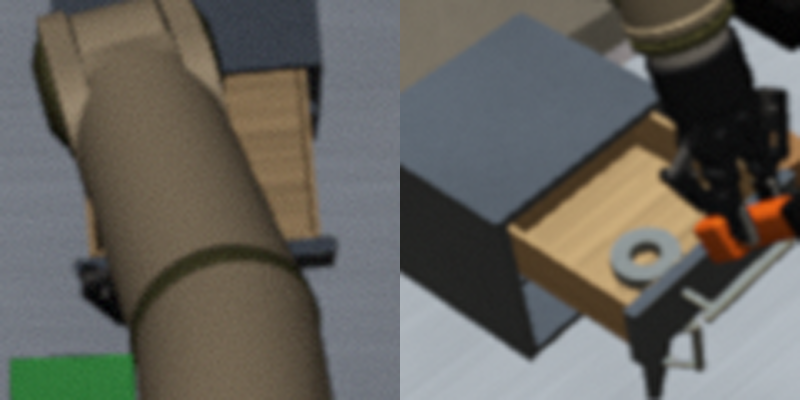

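The side crop shows the torch head at (720,240) aimed at the bearing at (645,255). It clears the drawer front, and its flanks lie where the grasp model puts them. Next I'll hold it there.

```bash
for i in 1 2 3 4 5; do python3 -m handwheel '0 0 0 0 0 0 0.2; 0 0 0 0 0 0 0.2; 0 0 0 0 0 0 0.2; 0 0 0 0 0 0 0.2; 0 0 0 0 0 0 0.2' | head -3; done
python3 - <<'E'
from h import *
z=np.load('pics/side5.npz'); im=z['im']; P=cloud('side',z['d'])
m=(P[...,2]>.134)&(P[...,2]<.150)&(cv2.cvtColor(im,cv2.COLOR_RGB2HSV)[...,1]<70)&(abs(P[...,0]-.5935)<.045)&(abs(P[...,1]-.033)<.045)
q=P[m]; print('bearing side',len(q),q.min(0),q.max(0),(q.min(0)+q.max(0))/2)
# place: flat on pad, torch yaw 8.1
pad=np.array([.4616,.386,0]); l=np.array([.0646,0,.0177]); R=tilt(8.1,-20); ex=np.array([np.cos(np.radians(8.1)),np.sin(np.radians(8.1)),0])
T=pad+[0,0,.026]+.075*ex-R.apply(l); print('place tcp',T)
s=env.get_state();p=np.array(s['position']); A=p+[-.045,0,.09]; plan(A,Ro.from_euler('xyz',s['eef_rot'],degrees=True)); plan(A,R); 
plan(T+[0,0,.15],R,(A,R)); print(R.inv().apply([0,0,1]))
E
```

```text
clock: 16.8
position: [0.4481, 0.0198, 0.2658]
eef_rot: [179.5, 22.1, 5.0]
clock: 17.42
position: [0.4481, 0.0198, 0.2658]
eef_rot: [179.5, 22.1, 5.0]
clock: 18.05
position: [0.4481, 0.0199, 0.2658]
eef_rot: [179.5, 22.1, 5.0]
clock: 18.68
position: [0.4481, 0.0198, 0.2658]
eef_rot: [179.5, 22.1, 5.0]
clock: 19.3
position: [0.4481, 0.0198, 0.2658]
eef_rot: [179.5, 22.1, 5.0]
bearing side 227 [0.56126031 0.00373881 0.13412338] [0.62529173 0.0705815  0.14560031] [0.59327602 0.03716016 0.13986184]
place tcp [0.46975987 0.38716132 0.02053806]
turn [0. 0. 0.] rows>= 0.0 | then shift mm [-75.4  -3.3 -66.5] rows>= 1.677050983124842
turn [ 0.007   0.735  -0.0527] rows>= 4.094267178189948 | then shift mm [-11.1  -6.3 -99.8] rows>= 1.6770509831248417
turn [0. 0. 0.] rows>= 0.0 | then shift mm [  47.3 -354.3  214.4] rows>= 6.9463608756925295
[ 3.42020143e-01  1.14491749e-16 -9.39692621e-01]
```

```bash
python3 -m handwheel '0 0 0 -38 -2 -33 0.2; 0 0 0 -38 -2 -33 0.2; 0 0.147 -0.0105 0 0 0 0.2; 0 0.147 -0.0105 0 0 0 0.2; 0 0.147 -0.0105 0 0 0 0.2'
python3 -m handwheel '0 0.147 -0.0105 0 0 0 0.2; 0 0.147 -0.0105 0 0 0 0.2; 0 0 0 5 -44 20 0.2; 0 0 0 5 -44 20 0.2; 0 0 0 5 -44 20 0.2'
python3 -m handwheel '0 0 0 5 -44 20 0.2; 0 0 0 5 -44 20 0.2; 0 0 0 5 -44 20 0.2; 0 0 0 5 -44 20 0.2; 0 0 0 5 -44 20 0.2'
python3 -m handwheel '0 0 0 0 0 0 0.2; 0 0 0 0 0 0 0.2'
python3 - <<'E'
from h import *
print(st()); plan([.4698,.3872,.0205+.02],tilt(8.1,-20))
E
```

```text
clock: 19.92
position: [0.4022, 0.0205, 0.356]
eef_rot: [179.8, -3.5, 7.0]
wrist_force: [-0.0, -0.8, -1.7]
width: 0.0284
gripper_force: 79.6
clock: 20.55
position: [0.4173, 0.1492, 0.3058]
eef_rot: [179.5, -20.0, 8.2]
wrist_force: [0.4, -1.0, -2.3]
width: 0.0284
gripper_force: 79.7
clock: 21.18
position: [0.4344, 0.2825, 0.2468]
eef_rot: [-180.0, -18.6, 7.9]
wrist_force: [1.3, 1.4, -1.5]
width: 0.0287
gripper_force: 79.7
clock: 21.42
position: [0.4335, 0.2832, 0.2465]
eef_rot: [180.0, -18.6, 8.1]
wrist_force: [-0.3, 0.0, -1.2]
width: 0.0282
gripper_force: 79.7
{'clock': np.float64(21.425), 'q': array([ -52.609 ,   14.1346,    7.2657,  129.5482,   24.3463,   23.4773,
       -148.9744]), 'position': array([0.4335, 0.2832, 0.2465]), 'eef_rot': array([179.9896, -18.5572,   8.1241]), 'width': np.float64(0.0282), 'gripper_force': np.float64(79.6648), 'wrist_force': array([-0.2609,  0.0444, -1.1883])}
turn [0.     0.0252 0.0004] rows>= 0.13991630197565066 | then shift mm [-22.9 -97.9 210.9] rows>= 3.8933398973308053
```

```bash
python3 - <<'E'
from h import *
pad=np.array([.4616,.386,0]); l=np.array([.0646,0,.0177]); y=32; R=tilt(y,-20); ex=np.array([np.cos(np.radians(y)),np.sin(np.radians(y)),0])
T=pad+[0,0,.026]+.075*ex-R.apply(l); print('place tcp',T)
p=np.array(env.get_state()['position']); plan(p,R); plan(T+[0,0,.06],R,(p,R))
E
```

```text
place tcp [0.4685897  0.39036765 0.02053806]
turn [ 0.1378  0.0249 -0.3934] rows>= 2.319567495335469 | then shift mm [0. 0. 0.] rows>= 0.0
turn [0. 0. 0.] rows>= 0.0 | then shift mm [ 24.6 -72.3 185.6] rows>= 3.3441471456916565
```

```bash
python3 -m handwheel '0.046 0.0083 -0.131 0 0 0 0.2; 0.046 0.0083 -0.131 0 0 0 0.2; 0.046 0.0083 -0.131 0 0 0 0.2; 0 0 0 0 0 0 0.2'
python3 -m handwheel '0 0 0 6 -18 46 0.2; 0 0 0 6 -18 46 0.2; 0 0 0 6 -18 46 0.2; 0 0 0 6 -18 46 0.2; 0 0 0 0 0 0 0.2'
python3 - <<'E'
from h import *
print(st()); plan([.4686,.3904,.0205+.004],tilt(32,-20))
E
```

```text
clock: 21.92
position: [0.4354, 0.2796, 0.2471]
eef_rot: [-179.9, -20.1, 31.5]
wrist_force: [-0.4, -0.4, -1.2]
width: 0.0287
gripper_force: 79.7
clock: 22.55
position: [0.4775, 0.3978, 0.1]
eef_rot: [179.7, -17.8, 32.1]
wrist_force: [0.5, -0.7, -0.4]
width: 0.0285
gripper_force: 80.5
{'clock': np.float64(22.55), 'q': array([ -48.363 ,   33.6027,    1.0306,  125.0111,   45.8912,    6.1234,
       -150.5575]), 'position': array([0.4775, 0.3978, 0.1   ]), 'eef_rot': array([179.6986, -17.8081,  32.1458]), 'width': np.float64(0.0285), 'gripper_force': np.float64(80.4708), 'wrist_force': array([ 0.5307, -0.7439, -0.4005])}
turn [0.0044 0.0382 0.0025] rows>= 0.21437600761364053 | then shift mm [-36.6   1.5  67. ] rows>= 1.2729208474033393
```

Joints 6 and 7 are at their limits in this pose, so I'll lift and turn the torch round, lens towards the robot, which frees the wrist.

```bash
python3 -m handwheel '0 0 0 15 0 -42 0.2; 0 0 0 15 0 -42 0.2; 0 0 0 15 0 -42 0.2; 0 0 0 15 0 -42 0.2; 0.058 0 -0.16 0 0 0 0.2'
for i in 1 2 3; do python3 -m handwheel '0.058 0 -0.16 0 0 0 0.2; 0.058 0 -0.16 0 0 0 0.2; 0.058 0 -0.16 0 0 0 0.2; 0.058 0 -0.16 0 0 0 0.2; 0.058 0 -0.16 0 0 0 0.2' | head -3; done
python3 -m handwheel '0 0 0 0 0 0 0.2; 0 0 0 0 0 0 0.2' | head -3
python3 - <<'E'
from h import *
print(st())
pad=np.array([.4616,.386,0]); l=np.array([.0646,0,.0177]); y=188.1; R=tilt(y,-20); ex=np.array([np.cos(np.radians(y)),np.sin(np.radians(y)),0])
T=pad+[0,0,.026]+.075*ex-R.apply(l); print('place tcp',T)
p=np.array(env.get_state()['position']); plan(p,R); plan(T+[0,0,.06],R,(p,R))
E
```

```text
clock: 23.18
position: [0.4819, 0.4003, 0.2856]
eef_rot: [-179.9, -18.3, 41.6]
wrist_force: [0.8, 0.0, -2.7]
width: 0.0283
gripper_force: 80.8
clock: 23.8
position: [0.4818, 0.3971, 0.2807]
eef_rot: [-178.3, -18.5, 89.8]
clock: 24.42
position: [0.4823, 0.3972, 0.28]
eef_rot: [-177.7, -20.1, 138.3]
clock: 25.05
position: [0.4824, 0.3978, 0.2804]
eef_rot: [-178.5, -21.5, -172.6]
clock: 25.3
position: [0.4818, 0.3985, 0.2806]
eef_rot: [-178.7, -21.6, -172.9]
{'clock': np.float64(25.3), 'q': array([ -3.5565,  51.0615, -72.3811,  86.3595,  28.971 ,  87.0911,
        20.4633]), 'position': array([0.4818, 0.3985, 0.2806]), 'eef_rot': array([-178.7229,  -21.5917, -172.8544]), 'width': np.float64(0.0283), 'gripper_force': np.float64(80.7331), 'wrist_force': array([ 0.4538, -0.7506, -1.1091])}
place tcp [0.45344013 0.38483868 0.02053806]
turn [-0.0164 -0.028  -0.0153] rows>= 0.1989396012754134 | then shift mm [0. 0. 0.] rows>= 0.0
turn [0. 0. 0.] rows>= 0.0 | then shift mm [-40.2  -9.6 198.2] rows>= 3.374749693656158
```

```bash
python3 -m handwheel '-0.0164 -0.028 -0.0153 0 0 0 0.2; 0 0 0 -10 -2.5 49 0.2; 0 0 0 -10 -2.5 49 0.2; 0 0 0 -10 -2.5 50 0.2; 0 0 0 -10 -2.5 50 0.2'
python3 -m handwheel '0 0 0 0 0 0 0.2; 0 0 0 0 0 0 0.2' | head -3
python3 - <<'E'
from h import *
print(st()); plan([.4534,.3848,.0205+.004],tilt(188.1,-20))
E
```

```text
clock: 25.92
position: [0.4533, 0.3845, 0.0798]
eef_rot: [179.8, -20.0, -171.7]
wrist_force: [-0.6, 0.7, -1.9]
width: 0.0285
gripper_force: 80.8
clock: 26.18
position: [0.4536, 0.3863, 0.083]
eef_rot: [179.7, -20.0, -171.5]
{'clock': np.float64(26.175), 'q': array([ -4.5369,  60.0431, -65.5314, 100.3142,  39.9778,  67.4761,
        15.963 ]), 'position': array([0.4536, 0.3863, 0.083 ]), 'eef_rot': array([ 179.7012,  -19.9842, -171.5466]), 'width': np.float64(0.0281), 'gripper_force': np.float64(80.5881), 'wrist_force': array([-0.6656,  0.3919, -0.7196])}
turn [0.0031 0.0003 0.0058] rows>= 0.03656413919511773 | then shift mm [-19.6  -1.4  55.1] rows>= 0.9756469123749558
```

```bash
python3 -m handwheel '0 0 0 -10 -0.7 28 0.2; 0 0 0 -9.5 -0.7 27 0.2; 0 0 0 0 0 0 0.2; 0 0 0 0 0 0 0.2'
python3 -m handwheel '0 0 0 -1 0 2.8 0.2; 0 0 0 0 0 0 0.2; 0 0 0 0 0 0 0.2'
python3 - <<'E'
from h import *
im,d=shot('top','top8'); cv2.imwrite('pics/c8.png',np.hstack([cv2.resize(im[140:280,110:250],(400,400),interpolation=cv2.INTER_CUBIC),cv2.resize(shot('side','side8')[0][240:380,140:280],(400,400),interpolation=cv2.INTER_CUBIC)])[:,:,::-1])
E
```

```text
clock: 26.68
position: [0.4523, 0.384, 0.0219]
eef_rot: [179.9, -20.1, -171.5]
wrist_force: [-0.9, -0.7, -1.4]
width: 0.0286
gripper_force: 84.4
clock: 27.05
position: [0.4525, 0.384, 0.0196]
eef_rot: [179.8, -20.1, -171.5]
wrist_force: [0.2, -0.4, -1.4]
width: 0.0285
gripper_force: 84.4
```

View pics/c8.png

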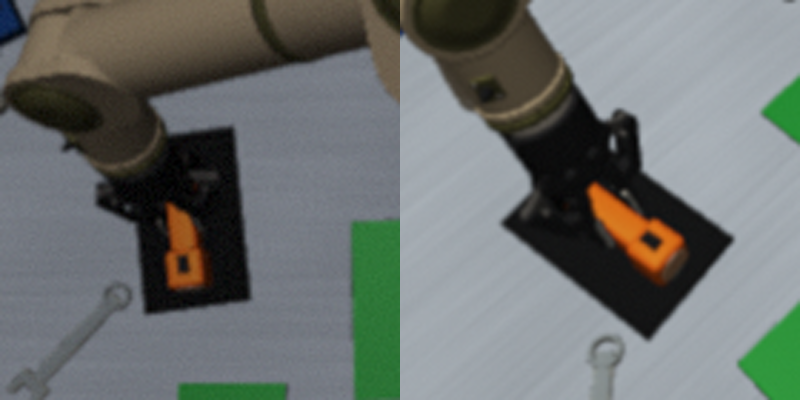

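The torch lies over the pad, with its lens visible at right-crop (672,265). I'll lower it until it touches, then release.

```bash
python3 -m handwheel '0 0 0 -0.7 0 1.9 0.2; 0 0 0 0 0 0 0.2; 0 0 0 0 0 0 0.2'
python3 -m handwheel '0 0 0 -0.7 0 1.9 0.2; 0 0 0 0 0 0 0.2; 0 0 0 0 0 0 0.2'
```

```text
clock: 27.52
position: [0.4526, 0.3841, 0.0193]
eef_rot: [179.8, -20.1, -171.5]
wrist_force: [0.8, -5.1, 14.2]
width: 0.0287
gripper_force: 86.2
clock: 27.9
position: [0.4526, 0.3841, 0.0192]
eef_rot: [179.9, -20.0, -171.5]
wrist_force: [1.5, -9.6, 29.4]
width: 0.0283
gripper_force: 88.2
```

Contact made. I'll back off slightly, open, and retreat along the fingers.

```bash
python3 -m handwheel '0 0 0 0.7 0 -1.9 0.2; 0 0 0 0 0 0 0.5; 0 0 0 0 0 0 0.7; 0 0 0 0 0 0 0.8; 0 0 0 0 0 0 0.8' 20
python3 -m handwheel '0 0 0 0 0 -15 0.8; 0 0 0 0 0 -30 0.8; 0 0 0 0 0 -45 0.8; 0 0 0 0 0 -50 0.8; 0 0 0 10 0 -50 0.8'
python3 -m handwheel '0 0 0 0 -40 -20 0.8; 0 0 0 0 0 0 0.8; 0 0 0 0 0 0 0.8; 0 0 0 0 0 0 0.8'
python3 - <<'E'
from h import *
for n in('top','side'):
    im,d=shot(n,n+'9'); P=cloud(n,d); m=cv2.inRange(cv2.cvtColor(im,cv2.COLOR_RGB2HSV),(4,120,40),(20,255,255))>0
    m&=(P[...,1]>.28)&(P[...,2]<.1); v,u=np.where(m); print(n,len(u))
    if len(u): bp=onplane(n,cv2.boxPoints(cv2.minAreaRect(np.c_[u,v].astype(np.float32))),.04); print(bp.round(3),np.percentile(P[m][:,2],[5,50,98]))
a=cv2.imread('pics/top9.png')[50:300,60:380]; b=cv2.imread('pics/side9.png')[100:350,60:380]
cv2.imwrite('pics/c9.png',cv2.resize(np.hstack([a,b]),(800,312)))
E
```

```text
clock: 28.52
position: [0.4524, 0.3841, 0.0173]
eef_rot: [179.8, -20.1, -171.5]
wrist_force: [-0.5, 0.0, 0.2]
width: 0.0685
gripper_force: 0.0
clock: 29.15
position: [0.5088, 0.3917, 0.2016]
eef_rot: [179.8, -20.1, -171.5]
wrist_force: [1.4, -0.7, -1.2]
width: 0.0682
gripper_force: 0.0
clock: 29.65
position: [0.5198, 0.3538, 0.2178]
eef_rot: [179.8, -20.1, -171.4]
wrist_force: [0.5, -0.7, -0.4]
width: 0.0686
gripper_force: 0.0
top 1014
[[-0.072  0.914  0.04 ]
 [ 0.529  0.392  0.04 ]
 [ 0.448  0.3    0.04 ]
 [-0.145  0.821  0.04 ]] [-0.66514051  0.00747749  0.04972038]
side 753
[[0.512 0.418 0.04 ]
 [0.526 0.368 0.04 ]
 [0.378 0.351 0.04 ]
 [0.368 0.399 0.04 ]] [0.00747458 0.04201699 0.05087389]
```

View pics/c9.png

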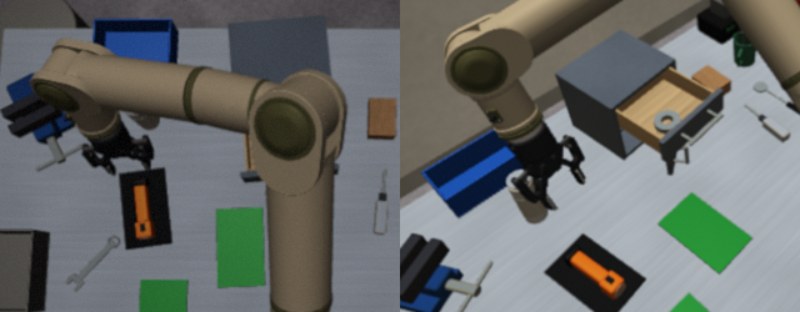

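The torch lies flat inside the pad, the drawer is out with the bearing in it, the spray can stands and the gripper touches nothing.

```bash
python3 -c "
from bench import workorder
print(workorder.finish_job())"
```

```text
the job is handed in; nothing more can be done
None
```

I've handed the job in, but no verdict came back: the drawer is at its stop, the torch was held steady on the bearing for over 3 s, and it now lies released on the black pad with nothing seen disturbed.

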